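# Close the slip mould with its spring

## Robot

A 6-joint arm with a two-finger parallel gripper is mounted at the origin on a cart in front of the work surface, level with it; the furniture and walls round the work are solid. World frame = base frame: x ahead of the robot, y to its left, z up, the work surface at z = 0. Lengths are in mm, angles in rad, forces in N, time in s.
With the tool pointing down it reaches from about 300 to 950 mm from the base axis. Payload 3.1 kg.
Tool frame: the origin (TCP) lies at the very end of the fingers, on their centre line; the grasp point (between the pads) lies 19 mm behind it; z points along the fingers, y is the line along which they close (so a half turn about z gives the same grasp; the last joint's range is limited). The gripper opens to 85 mm and grips with 20 to 120 N. Pads are 22 mm wide; open, the fingers measure 114 mm over their backs; the gripper's body (76 mm by 85 mm) begins 54 mm behind the grasp point. The pads swing forward as they close: fully open they stand 13 mm farther back than shut.
Start: joints at [-0.07, 0.308, 1.634, -0, 1.2, -0.07], TCP at [625.006, -0.028, 231.272] pointing down, gripper open.
Joint ranges: [-3.06, 3.06], [-0.79, 1.96], [0.05, 2.63], [-1.19, 4.34], [0.05, 2.64], [-2.94, 2.94]. Speed limits (rad/s): [2.79, 2.79, 3.14, 3.14, 3.14, 3.14].

## Interface

Orientations are given as a unit quaternion [x, y, z, w].
In Python, from cell import r gives the robot as it stands. Calls block until the motion is done:
- r.move_to(position, orientation): joint-space move of the TCP to a pose.
- r.move_straight(position, attitude=None, rate=150, threshold=None): straight line of the TCP; attitude=None keeps the orientation; rate is the mean speed in mm/s. With threshold (N) it stops when the force on the tool has changed by that much, and returns True; else False.
- r.goto_joints(angles): joint-space move.
- r.command_gripper(opening, newtons=None): opening from 0.0 (shut) to 1.0 (fully open); newtons is the grip in N (None keeps the last); returns when the fingers have stopped.
- r.sleep(seconds).
- r.solve_ik(position, orientation): joint angles nearest the present ones, or None.
- r.get_image(name): name is "scene" or "side" or "wrist"; returns a dict with "pixels" (400x640x3 uint8, red, green, blue), "fx", "fy", "cx", "cy" (pixels), "R" (3x3) and "t" (3): a world point X has camera coordinates R X + t. Camera axes: x right, y down, z forward; pixel columns grow to the right and rows downward; lengths in mm; the calibration is good to about 2 mm. A picture is of the moment at which its call begins. There is no depth.
A pose or a line that the arm cannot do raises r.PlanningError and nothing moves.
- r.close_job(): hands the job in; it is judged then, once.
Readings, each from a call of its own:
- r.current_t(): time.
- r.current_joint_pos(): joint angles.
- r.current_qvel(): joint speeds.
- r.current_tau(): joint torques, N m.
- r.current_eef_pos(): TCP position.
- r.current_ee_rot(): TCP orientation.
- r.current_contact_force(): force on the tool from outside, world axes, zero at the start.
- r.current_wrist_torque(): the same for the moment, N m.
- r.current_opening(): opening from 0.0 (shut) to 1.0 (fully open).
- r.current_finger_force(): force on a finger pad.
Only numpy, scipy, OpenCV 4.12 (cv2) and the standard library are available. Lean on these libraries where they do the work, as an engineer would, in place of code of your own. Each camera call takes 0.05 s, during which the arm holds its last target. There are 200 camera calls.

## Task

Close the plaster casting mould: pick up the wooden-handled spring puller, catch the wire loop on the end of the spring with the puller's pin, and stretch the spring until its hook drops over the anchor post on the other half of the mould. Move the spring only with the puller, never with the gripper's own fingers, then unhook the puller and lay it flat on its base on the worktop, clear of the mould's board. Leave the pots and the jar round the work where they stand.

Things in the scene. Friction and masses are not known exactly. Their poses are not given: they have to be found in the camera images.
- mould: Fixed mould on a plywood board. Origin: on the worktop, on the board's centre line. x runs along the spring from its bracket to the anchor post, roughly to the robot's left (+y); z up. Board x -133 to 202 mm, y +-75, 12 thick. Two white plaster blocks fill x -115 to 150, y +-68, top z 82.
- splash_board (a point): Middle of the top edge of the plywood splash board across the mould's +x end: mould x 187, z 112.5 mm, 12 mm thick, 150 wide. A puller held level would strike it, so the puller's handle end must be raised, about 35 degrees (at least 25), while the spring is worked.
- anchor_post (a point): Centre of the anchor post: a level steel pin, 8 mm diameter, along the mould's y, 36 mm long between two bracket cheeks (cheek tops 6 mm above this point), at mould x 75, y 0, z 95.5 mm.
- hook_end: Steel hook end of the spring, not grasped. Axes as the mould's when the spring is level. Origin on the spring's axis. A bar 12 mm wide, 5 thick, runs to x 36; at x 30 to 35 a tooth goes down to z -12. Hooked, the bar lies on the post with the tooth against the post's far (+x) side. To pass over the post, lift it about 20 mm. Beyond the bar is the wire loop.
- hook_loop (a point): Centre of the wire loop's opening, 16 mm long (bar end to far cross wire) by 18 wide; wire 5 mm thick. Its plane rises toward the mould's +x at 35 degrees when the spring is level, so a pin square to it points down and forward, 35 degrees from vertical. The far cross wire's centre is 10.5 mm from here, up along that plane.
- spring_stretch (a joint): Stretch of the spring in m: 0 slack, range 0 to 0.075. Pull 3.5 N at 0 plus 100 N per m (about 8.5 N at the post). Hooked on the post it reads about 0.049; pull it to about 0.057 with the hook end lifted, then lower, for the tooth to drop behind the post. Let go unhooked it returns to 0.
- spring_lift (a joint): Upward swing of the spring in rad about its pivot (mould x -85, y 0, z 102 mm; hook_end's origin is 85 mm from it plus the stretch): -0.03 where it rests unhooked by its own weight, about 0 when hooked, up to 0.5. It does not swing sideways.
- puller_handle (a point): Centre of the puller's wooden handle, 100 mm long (x), 22 wide (y), 30 high, flat sided; grasp across y. The tool (150 g) lies on its flat base, 15 mm below. x points along the handle away from the pin. At the other end a 6 mm steel rod is cranked up, runs level 23 mm above this point, and bends down as a 6 mm pin 90 mm from here.
- puller_pin (a point): Point on the axis of the puller's pin at the level where a caught wire sits under the rod: 90 mm along -x and 17 mm up from puller_handle in the puller's axes. The rod's axis is 6 mm above it, the pin's rounded tip 22 mm below it. A caught cross wire bears on the handle side of the pin, its centre 5.5 mm from here.
- puller: The whole spring puller; origin on its flat base, 15 mm under and 5 mm toward the pin from puller_handle, axes the same.
- pot: White open plastic pot, 73 mm diameter, 96 high; origin under its centre. Bystander.
- jar: Blue screw-top glaze jar, 56 mm diameter, 68 high; origin under its centre. Bystander.
- cube_pot: Cream slab-built cube pot, about 68 mm each way; origin under its centre. Bystander.
There are look-alikes about, which are no part of the job. What is meant by the puller is not green or pink, and is the larger of those in its own colour.

How it is judged:
By the outcome, as a careful person would: the job done as asked, in the order asked, and still so for the second after the job is handed in, with the robot touching nothing.
It also fails if it takes over 51 s, if anything falls off the work surface, if the arm or the gripper's body presses on something with over 40 N, if the wrist force passes 120 N, or if a joint passes its speed limit or range.

## Working session

There is one attempt and no reset: what is moved stays moved. The work goes in short steps, each a Python script; the robot and the scene stay as the last script left them, time stands still between calls to the robot, and variables do not carry over. Pictures are saved under pics/ and viewed, at most 10 in all, crops included, and the job is handed in when it is done.

```bash
mkdir -p pics; ls; cat > h.py <<'E'
import numpy as np,cv2,json
from cell import r
from scipy.spatial.transform import Rotation as Ro
def shot(cam,name,crop=None,s=1):
    d=r.get_image(cam); json.dump({k:np.asarray(d[k]).tolist() for k in('fx','fy','cx','cy','R','t')},open(f'pics/{name}.json','w'))
    im=np.asarray(d['pixels'])[:,:,::-1]; cv2.imwrite(f'pics/{name}_full.png',im); crp(name,name,crop,s)
def crp(src,name,crop=None,s=1):
    im=cv2.imread(f'pics/{src}_full.png')
    if crop: im=im[crop[1]:crop[3],crop[0]:crop[2]]
    cv2.imwrite(f'pics/{name}.png',cv2.resize(im,None,fx=s,fy=s,interpolation=cv2.INTER_CUBIC))
def cam(n):
    d=json.load(open(f'pics/{n}.json')); return {k:np.array(v) for k,v in d.items()}
def ray(n,uv):
    d=cam(n); v=np.array([(uv[0]-d['cx'])/d['fx'],(uv[1]-d['cy'])/d['fy'],1]); return -d['R'].T@d['t'], d['R'].T@v
def onz(n,uv,z):
    c,v=ray(n,uv); return c+v*(z-c[2])/v[2]
def proj(n,X):
    d=cam(n); p=d['R']@np.asarray(X,float)+d['t']; return [d['fx']*p[0]/p[2]+d['cx'],d['fy']*p[1]/p[2]+d['cy']]
def tri(*obs):
    A=np.zeros((3,3));b=np.zeros(3)
    for n,uv in obs:
        c,v=ray(n,uv);v/=np.linalg.norm(v);P=np.eye(3)-np.outer(v,v);A+=P;b+=P@c
    return np.linalg.solve(A,b)
E
python3 - <<'E'
from h import *
for c in('scene','side','wrist'): shot(c,c+'0')
ims=[cv2.imread(f'pics/{c}0_full.png') for c in('scene','side')]
for c in('scene','side','wrist'):
    d=cam(c+'0');print(c,d['fx'],-d['R'].T@d['t'],d['R'][2])
E
```

```text
pics
scene 407.1051507333302 [-166.49011501 -527.87971272  500.8652571 ] [ 0.77346608  0.49564327 -0.39507971]
side 474.9065929204969 [ 108.09157627 1000.36693888  971.76447451] [ 0.35789134 -0.7002266  -0.61773497]
wrist 288.1769863249608 [624.33178043  81.59677024 372.39080252] [-0.00189171 -0.31543308 -0.94894594]
```

View pics/scene0.png

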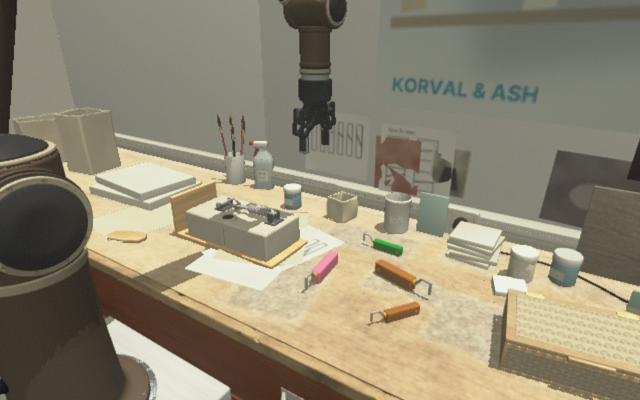

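View pics/side0.png

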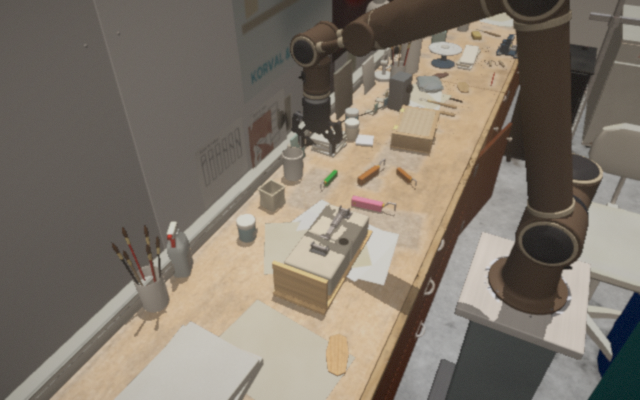

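The scene view shows the mould at about (245,230), with the larger brown puller at (397,273), pin end at (430,288). The smaller brown one is at (400,312). In the side view the mould is at (325,255) and the larger brown puller at (370,174). I'll enlarge both.

```bash
python3 - <<'E'
from h import *
a=cv2.imread('pics/scene0_full.png');b=cv2.imread('pics/side0_full.png')
R=lambda i,x0,y0,x1,y1,s:cv2.resize(i[y0:y1,x0:x1],None,fx=s,fy=s,interpolation=cv2.INTER_CUBIC)
# scene mould x165-315,y175-265 s4 => 600x360 ; 
cv2.imwrite('pics/m1.png',np.vstack([R(a,165,180,325,265,5)[:, :800],np.zeros((5,800,3),np.uint8)]))
p=R(a,360,250,440,300,5) #400x250
q=R(b,340,155,420,205,5)
m=R(b,260,195,400,315,2.857*1.0) # 400x343
top=np.hstack([p,q]); m=R(b,265,195,385,315,2.9)
c=np.zeros((250+m.shape[0],800,3),np.uint8);c[:250]=top;c[250:,:m.shape[1]]=m
cv2.imwrite('pics/m2.png',c);print(c.shape)
E
```

```text
(598, 800, 3)
```

View pics/m1.png

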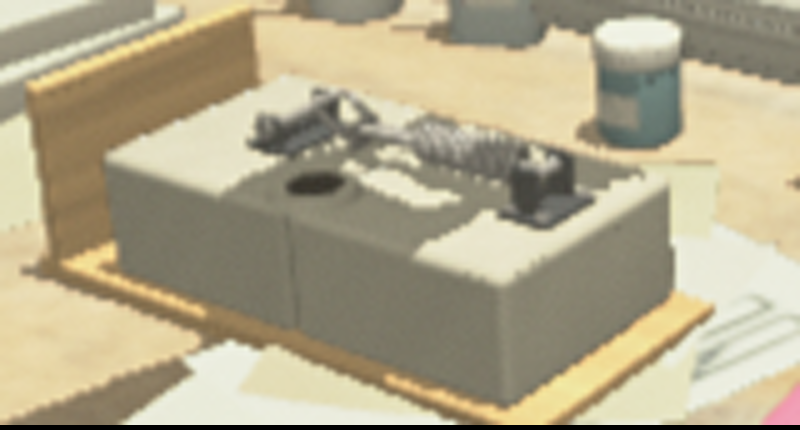

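View pics/m2.png

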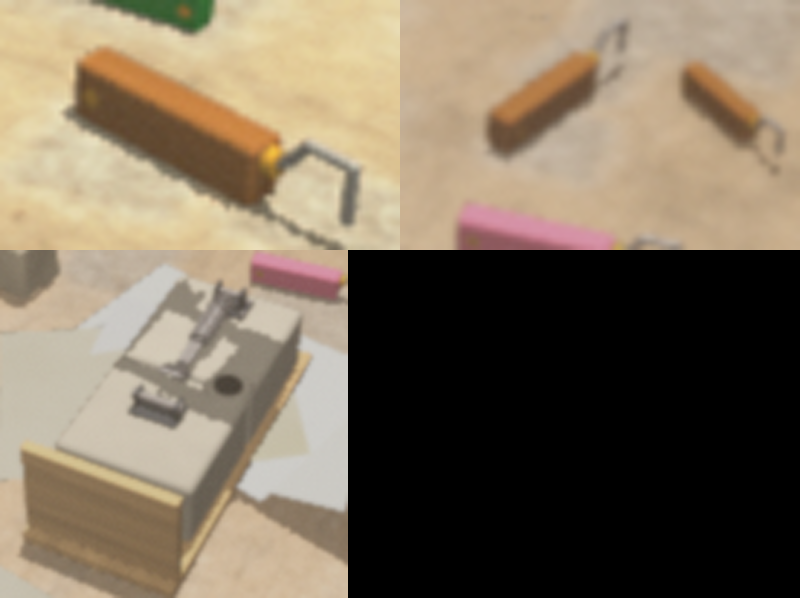

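```bash
cat >> h.py <<'E'
def W(pose,X): # planar pose x,y,yaw(rad)
    c,s=np.cos(pose[2]),np.sin(pose[2]); X=np.asarray(X,float)
    return np.array([pose[0]+c*X[0]-s*X[1],pose[1]+s*X[0]+c*X[1],X[2]])
def fit(obs,x0):
    from scipy.optimize import least_squares
    f=lambda p:np.concatenate([np.subtract(proj(n,W(p,X)),uv) for n,uv,X in obs])
    q=least_squares(f,x0,x_scale=[10,10,.1],loss='soft_l1'); print(q.x,np.round(f(q.x).reshape(-1,2),1).tolist()); return q.x
E
python3 - <<'E'
from h import *
s=lambda u,v:('scene0',(165+u/5,180+v/5)); d=lambda u,v:('side0',(265+u/2.9,195+(v-250)/2.9))
print(onz(*s(500,283),82),onz(*s(106,155),82))
ob=[s(500,285)+((-115,68,82),),s(670,175)+((-115,-68,82),),s(104,155)+((150,68,82),),s(712,305)+((-133,-75,12),),
 s(28,88)+((193,75,112.5),),
 d(55,446)+((150,-68,82),),d(301,316)+((-115,68,82),),d(22,455)+((193,-75,112.5),),d(182,502)+((193,75,112.5),),d(176,265)+((-115,-68,82),)]
m=fit(ob,[620,200,1.6])
fit(ob[:5],m);fit(ob[5:],m)
p=lambda u,v:('scene0',(360+u/5,250+v/5)); e=lambda u,v:('side0',(340+(u-400)/5,155+v/5))
ob=[p(79,66)+((50,11,30),),p(102,46)+((50,-11,30),),p(281,136)+((-50,-11,30),),p(249,157)+((-50,11,30),),p(355,168)+((-90,0,38),),p(348,222)+((-90,0,10),)]
q=fit(ob,[600,-150,1.0])
ob2=ob+[e(572,53)+((-50,-11,30),),e(597,62)+((-50,11,30),),e(490,117)+((50,-11,30),),e(510,130)+((50,11,30),)]
fit(ob2,q)
E
```

```text
[443.64934681  12.63889192  82.        ] [443.41248309 271.39275693  82.        ]
[512.07262123 130.86718626   1.59829937] [[0.6, -1.2], [0.7, -0.6], [-2.7, -0.2], [0.2, -1.1], [-3.0, -0.4], [-0.2, -1.4], [1.0, -3.0], [-0.3, -2.5], [-0.1, 1.0], [0.9, 1.9]]
[511.72066034 127.52903461   1.56625854] [[-0.2, -0.3], [1.5, 0.4], [-1.0, -0.7], [1.0, 0.2], [-0.8, -1.0]]
[512.13363829 133.70318674   1.61090175] [[-0.3, -0.2], [0.2, -2.8], [-0.2, -1.2], [0.4, 1.9], [-0.1, 2.5]]
[ 553.25579805 -254.33655242    1.30967385] [[-2.0, -0.9], [-0.2, -0.3], [0.9, -0.1], [0.9, -0.4], [-0.1, 0.3], [-0.2, 1.2]]
[ 553.99203775 -253.19698955    1.31881126] [[-2.4, -1.1], [-0.7, -0.5], [0.6, -0.6], [0.7, -0.8], [-0.3, -0.2], [-0.4, 0.7], [0.8, -1.7], [0.9, -1.1], [-0.4, -1.7], [0.9, -1.8]]
```

View pics/wrist0.png

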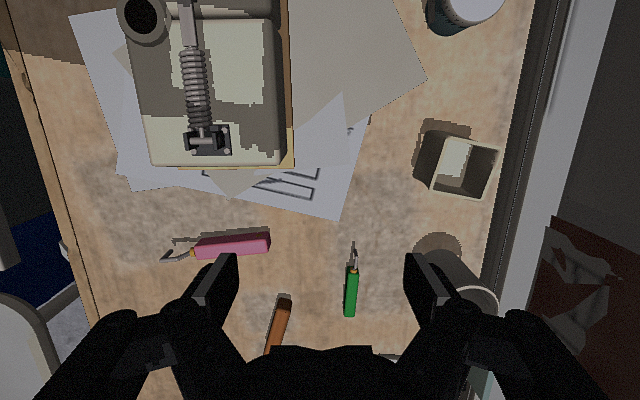

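The wrist view shows the mould's spring along column ~195, with block corners at about (152,166) and (284,162). The larger brown handle's end is at (285,297). Next, close looks over the mould and then the puller.

```bash
python3 - <<'E'
from h import *
q=r.current_ee_rot();print(q)
r.move_to([512,225,330],q); shot('wrist','wm')
r.move_to([553,-200,200],q); shot('wrist','wp'); print(r.current_t())
a=cv2.imread('pics/wm_full.png');b=cv2.imread('pics/wp_full.png')
m=[512,129,1.585];p=[553.6,-254,1.315]
print([proj('wm',W(m,X)) for X in [(-115,68,82),(75,0,95.5),(42,0,104)]],[proj('wp',W(p,X)) for X in [(50,0,30),(-90,0,38)]])
cv2.imwrite('pics/both.png',np.vstack([a[:300,:],b[:300,:]]))
E
```

```text
[ 7.07103685e-01  7.07109261e-01 -6.21429147e-04 -6.96161473e-04]
2.9417
[[np.float64(279.5231336966263), np.float64(293.82017405160127)], [np.float64(320.19870623538213), np.float64(180.99325312997613)], [np.float64(320.5190702401284), np.float64(206.12953940606485)]] [[np.float64(332.1716875017332), np.float64(184.13255510497433)], [np.float64(302.43985289532316), np.float64(290.40458046248466)]]
```

View pics/both.png

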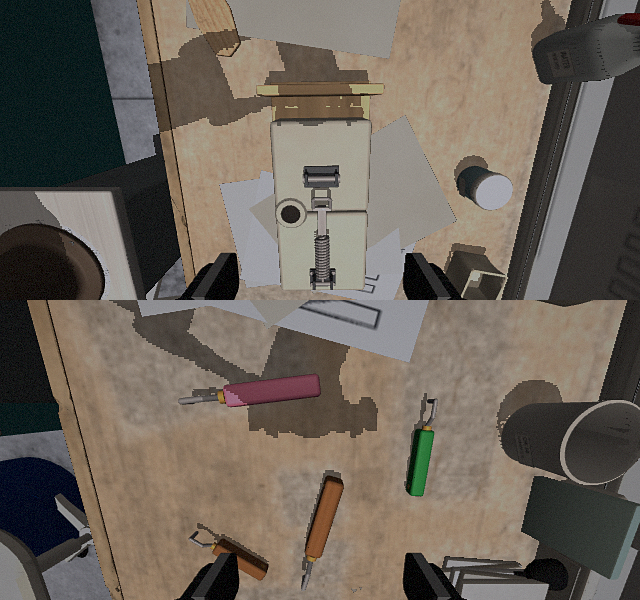

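The top half shows the mould from above: splash board at row 90, post at (321,176), loop at (321,195), spring bracket at (322,280). The bottom half shows the puller from (335,180) to the pin at (305,285). I'll enlarge both for the fits.

```bash
python3 - <<'E'
from h import *
a=cv2.imread('pics/wm_full.png')[75:295,250:390];b=cv2.imread('pics/wp_full.png')[168:298,285:365]
A=cv2.resize(a,None,fx=2.7,fy=2.7,interpolation=2);B=cv2.resize(b,None,fx=4.5,fy=4.5,interpolation=2)
c=np.zeros((600,800,3),np.uint8);c[:A.shape[0],:A.shape[1]]=A;c[:B.shape[0],400:400+B.shape[1]]=B
cv2.imwrite('pics/z.png',c)
E
```

```text
(no output)
```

View pics/z.png

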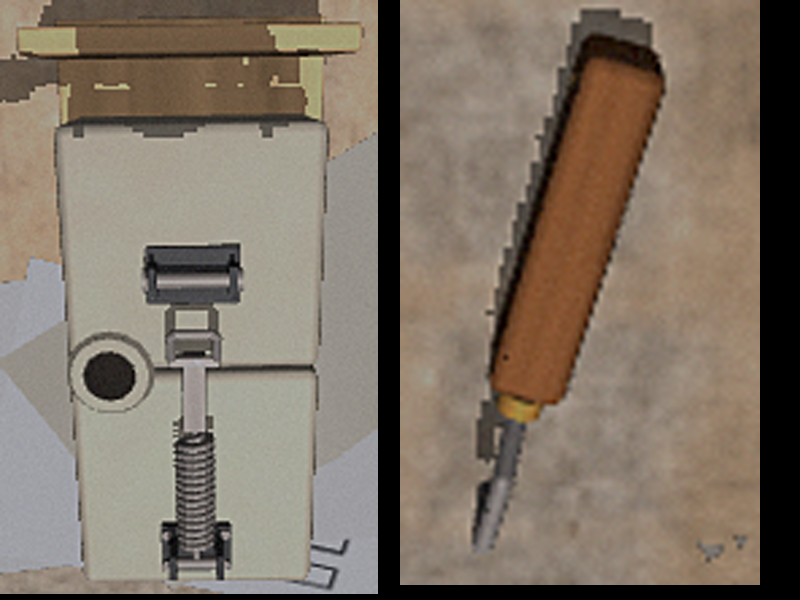

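```bash
python3 - <<'E'
from h import *
M=lambda u,v:('wm',(250+u/2.7,75+v/2.7)); P=lambda u,v:('wp',(285+(u-400)/4.5,168+v/4.5))
ob=[M(88,579)+((-115,68,82),),M(308,580)+((-115,-68,82),),M(58,124)+((150,68,82),),M(327,121)+((150,-68,82),),M(193,276)+((75,0,95.5),),
M(18,28)+((193,75,112.5),),M(362,25)+((193,-75,112.5),),M(18,52)+((181,75,112.5),),M(360,50)+((181,-75,112.5),)]
m=fit(ob,[512,129,1.585])
pj=lambda X:np.round((np.array(proj('wm',W(m,X)))-[250,75])*2.7)
s,c=np.sin(.611),np.cos(.611)
for st in(-.03,0):
  C=np.array([36+8*c,0,8*s]);
  rot=lambda X:np.array([X[0]*np.cos(st)-X[2]*np.sin(st)+0,X[1],X[2]*np.cos(st)+X[0]*np.sin(st)])
  for X in ([36,0,0],C,C+10.5*np.array([c,0,s])):
    Y=np.array(X)+[85,0,0]; Y=rot(Y)+[-85,0,102]; print(st,np.round(Y,1),pj(Y))
ob=[P(586,55)+((50,11,30),),P(662,80)+((50,-11,30),),P(492,389)+((-50,11,30),),P(564,404)+((-50,-11,30),),P(481,545)+((-92,0,38),)]
p=fit(ob,[553.6,-254,1.315])
E
```

```text
[513.2927925  132.67804847   1.58290144] [[-2.5, 2.4], [1.1, 1.3], [-2.8, -0.2], [1.6, -0.3], [-0.2, 1.1], [-1.1, -1.1], [0.8, -1.7], [-0.2, 0.9], [1.0, 0.1]]
-0.03 [35.9  0.  98.4] [193. 355.]
-0.03 [ 42.6   0.  102.8] [193. 345.]
-0.03 [ 51.4   0.  108.5] [193. 332.]
0 [ 36.   0. 102.] [193. 357.]
0 [ 42.6   0.  106.6] [193. 348.]
0 [ 51.2   0.  112.6] [193. 335.]
[ 556.70806621 -251.02540655    1.3012863 ] [[-0.2, -1.0], [1.7, -1.5], [-1.7, 0.9], [-0.4, 1.9], [0.5, 0.4]]
```

```bash
cat >> h.py <<'E'
G=np.array([-12,0,-13.]); FL=np.diag([1.,-1,-1]); PIN=np.array([-90,0,17.])
MO=[513.,131.,1.583]
def pose(ref,target,pitch,yaw,off=None):
    """TCP pose so that puller point ref (handle frame) is at target; pitch raises handle end"""
    R=Ro.from_euler('ZY',[yaw,-pitch]).as_matrix()
    p=np.asarray(target)+R@(G-np.asarray(ref)); q=Ro.from_matrix(R@FL).as_quat()
    return p,q
def hpos(tcp,q): # handle rotation and function to world points
    R=Ro.from_quat(q).as_matrix()@FL; return lambda X:tcp+R@(np.asarray(X,float)-G)
E
python3 - <<'E'
from h import *
P=[556,-252,15]
r.command_gripper(0.6)
p,q=pose([0,0,0],P,0,1.305)
r.move_to(p+[0,0,80],q); r.move_straight(p,rate=120)
r.command_gripper(0,120); print(r.current_opening(),r.current_finger_force(),r.current_eef_pos(),r.current_t())
# plan check
s=.611
for X in ([42.6,0,103],[42.6,0,150],[115,0,135]):
    pp,qq=pose(PIN,W(MO,X),s,MO[2]); print(X,np.round(pp),r.solve_ik(pp,qq))
r.move_straight(r.current_eef_pos()+np.array([0,0,120.])); print(r.current_opening(),r.current_contact_force())
shot('side','s1');shot('scene','c1')
E
```

```text
0.2342808771185708 118.2344377040863 [ 554.0451197  -264.27426637    3.48983173] 5.175
[42.6, 0, 103] [511. 255. 123.] [ 0.05659034  0.33365067  1.98992493  0.77913126  0.95384169 -0.46491121]
[42.6, 0, 150] [511. 255. 170.] [ 0.05659034  0.25678559  1.97074969  0.73567163  1.02366865 -0.38593173]
[115, 0, 135] [511. 327. 155.] [ 0.19396129  0.30437309  1.94530481  0.77825921  0.93350323 -0.30977174]
0.23193255577529823 [-0.10033072 -0.8118755  -1.13906363]
```

```bash
sed -i 's/^G=.*PIN/G=np.array([-12,0,-11.5]); FL=np.diag([1.,-1,-1]); PIN/' h.py; python3 - <<'E'
from h import *
r.move_straight(r.current_eef_pos()+np.array([0,0,90.]),rate=250)
p,q=pose(PIN,W(MO,[42.6,0,190]),.611,MO[2]); r.move_to(p,q)
p,q=pose(PIN,W(MO,[42.6,0,145]),.611,MO[2]); r.move_straight(p,q)
H=hpos(np.array(r.current_eef_pos()),r.current_ee_rot())
print(r.current_t(),H(PIN),W(MO,[42.6,0,145]),r.current_contact_force())
for c,n in(('wrist','w2'),('side','s2'),('scene','c2')):
    shot(c,n); print(n,'pin',proj(n,H(PIN)),'tip',proj(n,H([-90,0,-5])),'loop',proj(n,W(MO,[42.6,0,103])),'wire',proj(n,W(MO,[51.4,0,108.5])),'post',proj(n,W(MO,[75,0,95.5])))
c=np.zeros((600,800,3),np.uint8)
def put(n,cx,cy,w,h,s,x,y):
    im=cv2.imread(f'pics/{n}_full.png'); x0,y0=int(cx-w/2),int(cy-h/2); print(n,x0,y0,s,x,y)
    k=cv2.resize(im[max(y0,0):y0+h,x0:x0+w],None,fx=s,fy=s,interpolation=2); c[y:y+k.shape[0],x:x+k.shape[1]]=k
u=proj('w2',W(MO,[42.6,0,103])); put('w2',u[0],min(u[1],330),133,130,3,0,0)
u=proj('s2',W(MO,[42.6,0,115])); put('s2',*u,80,100,5,400,0) if 0 else put('s2',*u,80,60,5,400,0)
u=proj('c2',W(MO,[42.6,0,115])); put('c2',*u,80,58,5,400,305)
cv2.imwrite('pics/z2.png',c)
E
```

```text
9.025 [512.26558451 173.34526756 144.57623972] [512.48013643 173.59682784 145.        ] [ 0.57629531  0.04638912 -0.51532352]
w2 pin [np.float64(320.88911418690697), np.float64(407.91871430871856)] tip [np.float64(320.87823207214916), np.float64(372.18233469729006)] loop [np.float64(321.25354639393777), np.float64(382.48091984549103)] wire [np.float64(321.2484763540197), np.float64(370.31182659380227)] post [np.float64(321.22072828663624), np.float64(329.432973365556)]
s2 pin [np.float64(324.9208325387033), np.float64(224.95439053641223)] tip [np.float64(322.8081847485711), np.float64(233.03399886526415)] loop [np.float64(324.74429132766664), np.float64(236.66507792212786)] wire [np.float64(323.3099391981789), np.float64(237.21208333772955)] post [np.float64(319.38710024016115), np.float64(246.44009905744502)]
c2 pin [np.float64(231.66529051895185), np.float64(187.29920849668792)] tip [np.float64(228.56068539873874), np.float64(193.05855035229783)] loop [np.float64(233.05213821087995), np.float64(202.661433347966)] wire [np.float64(230.29441745770654), np.float64(199.94415086856603)] post [np.float64(223.96230601574032), np.float64(202.7541070118957)]
w2 254 265 3 0 0
s2 284 203 5 400 0
c2 192 169 5 400 305
```

View pics/z2.png

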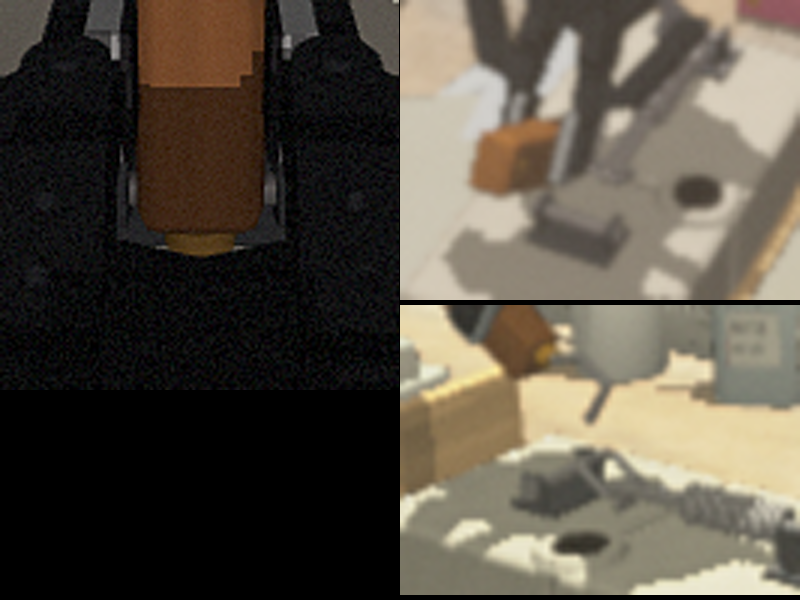

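The scene crop shows the pin tip (crop 590,420) hanging over the loop's far wire (590,455), within about 1 px of prediction. I'll insert along the pin axis and check by force.

```bash
cat >> h.py <<'E'
TH=.611; Z=np.array([-np.sin(TH),0,np.cos(TH)])
def go(X,rate=60,th=None,pitch=TH):
    p,q=pose(PIN,W(MO,X),pitch,MO[2]); s=r.move_straight(p,q,rate=rate,threshold=th); return s
def stat(tag=''):
    H=hpos(np.array(r.current_eef_pos()),r.current_ee_rot()); w=H(PIN)-[MO[0],MO[1],0]; c,s=np.cos(MO[2]),np.sin(MO[2])
    f=np.array(r.current_contact_force())
    print(tag,'t',round(r.current_t(),2),'pin',np.round([c*w[0]+s*w[1],-s*w[0]+c*w[1],w[2]],1),'Fm',np.round([c*f[0]+s*f[1],-s*f[0]+c*f[1],f[2]],2),'op',round(r.current_opening(),3))
E
python3 - <<'E'
from h import *
T=np.array([43.6,0,102.8])+2.5*Z
go(T+40*Z);stat('above')
s=go(T,40,4);stat(f'in {s}')
if not s:
    for dx in (3,6,9,12):
        go(T+[dx,0,0.3*dx],30);stat(dx)
shot('scene','c3')
E
```

```text
above t 9.73 pin [ 18.9   0.  137.5] Fm [-0.26 -0.37 -2.23] op 0.235
in False t 10.88 pin [ 42.1  -0.3 105.1] Fm [ 0.42  1.01 -1.53] op 0.234
3 t 11.14 pin [ 45.3  -0.2 106.1] Fm [ 0.55  0.47 -1.07] op 0.23
6 t 11.4 pin [ 48.   -0.  106.6] Fm [-1.19  0.65 -1.35] op 0.234
9 t 11.66 pin [ 50.7  -0.  107.3] Fm [-4.11 -0.32 -1.55] op 0.233
12 t 11.92 pin [ 54.   -0.  108.4] Fm [-4.39 -0.21 -2.36] op 0.23
```

```bash
cat >> h.py <<'E'
def pinat(s,phi,pitch=TH):
    a,b=136.2+s,10.6; w=np.array([-85+a*np.cos(phi)-b*np.sin(phi),0,102+a*np.sin(phi)+b*np.cos(phi)])
    X=np.array([np.cos(pitch),0,np.sin(pitch)]); return w-5.5*X
E
python3 - <<'E'
from h import *
for s,phi in((10,.04),(25,.12),(45,.12),(60,.12)):
    go(pinat(s,phi,TH+phi/2),60,pitch=TH+phi/2);stat((s,phi))
shot('scene','c4');shot('side','s4')
P=lambda n,X:np.round(proj(n,W(MO,X)))
c=np.zeros((600,800,3),np.uint8)
for n,y in(('c4',0),('s4',300)):
    u=P(n,[90,0,110]).astype(int);x0,y0=u[0]-65,u[1]-25;print(n,x0,y0)
    im=cv2.imread(f'pics/{n}_full.png')[y0:y0+50,x0:x0+130]
    c[y:y+300,:780]=cv2.resize(im,None,fx=6,fy=6,interpolation=2)
cv2.imwrite('pics/z4.png',c)
E
```

```text
(10, 0.04) t 12.26 pin [ 5.600e+01 -1.000e-01  1.155e+02] Fm [-5.14 -0.24 -3.25] op 0.24
(25, 0.12) t 12.75 pin [ 69.    0.  128.2] Fm [-6.71 -0.22 -3.94] op 0.241
(45, 0.12) t 13.23 pin [8.840e+01 1.000e-01 1.302e+02] Fm [-8.61 -0.16 -3.76] op 0.233
(60, 0.12) t 13.63 pin [1.029e+02 1.000e-01 1.317e+02] Fm [-9.33 -0.34 -3.76] op 0.236
c4 154 171
s4 252 221
```

View pics/z4.png

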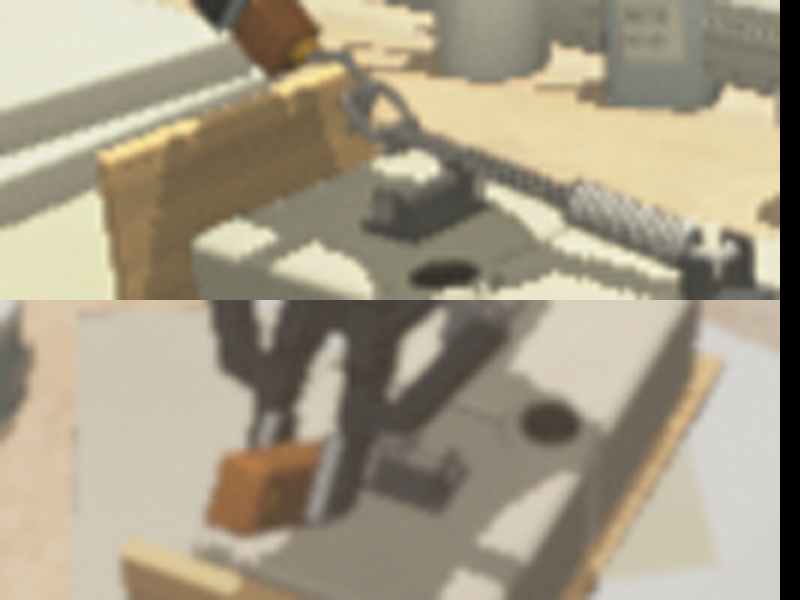

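The spring is stretched and the hook is lifted beyond the post (tooth near crop (395,130)). Now I'll lower it with force feedback, then ease back.

```bash
python3 - <<'E'
from h import *
print(go(pinat(60,.03,TH),50));stat('low .03')
print(go(pinat(60,-.03,TH),25,3.0));stat('lowered')
z=hpos(np.array(r.current_eef_pos()),r.current_ee_rot())(PIN)[2]
for s in(56,52,49,46):
    t=pinat(s,0,TH);t[2]=z; go(t,25);stat(s)
shot('scene','c5')
E
```

```text
False
low .03 t 14.33 pin [1.049e+02 1.000e-01 1.145e+02] Fm [-9.4   0.71 -3.06] op 0.236
True
lowered t 14.68 pin [105.   -0.2 108.9] Fm [-4.55  0.59  4.63] op 0.231
56 t 14.93 pin [102.1  -0.3 109.2] Fm [-6.56  0.6   2.89] op 0.235
52 t 15.24 pin [ 98.   -0.2 109.2] Fm [-6.51  1.65  1.23] op 0.235
49 t 15.51 pin [ 9.610e+01 -1.000e-01  1.091e+02] Fm [-1.73  0.87 -0.51] op 0.237
46 t 15.78 pin [ 92.9   0.4 108.6] Fm [ 0.45 -0.12 -1.14] op 0.231
```

The force dropped to the bias level at about 49 mm, so the hook is holding. I'll centre the pin in the loop and withdraw along its axis.

```bash
python3 - <<'E'
from h import *
T=np.array([92.2,0,107.5]); go(T,25);stat('c')
s=go(T+12*Z,30,3.5);stat(f'out12 {s}')
if not s:
    s=go(T+30*Z,50,3.5);stat(f'out30 {s}')
    if not s: go(T+60*Z,100);stat('out60')
shot('scene','c6')
u=np.round(proj('c6',W(MO,[60,0,110]))).astype(int);print(u)
im=cv2.imread('pics/c6_full.png')[u[1]-35:u[1]+25,u[0]-55:u[0]+45]
cv2.imwrite('pics/z6.png',cv2.resize(im,None,fx=8,fy=8,interpolation=2))
E
```

```text
c t 16.07 pin [ 92.3   0.2 107.3] Fm [ 0.44 -0.2  -1.62] op 0.238
out12 False t 16.62 pin [ 85.2  -0.2 117.6] Fm [-0.6   0.67 -0.13] op 0.236
out30 False t 17.13 pin [ 74.8  -0.3 132.5] Fm [-0.52  0.35 -2.33] op 0.236
out60 t 17.58 pin [ 57.6  -0.4 157.2] Fm [ 0.44  0.17 -0.67] op 0.232
[228 199]
```

View pics/z6.png

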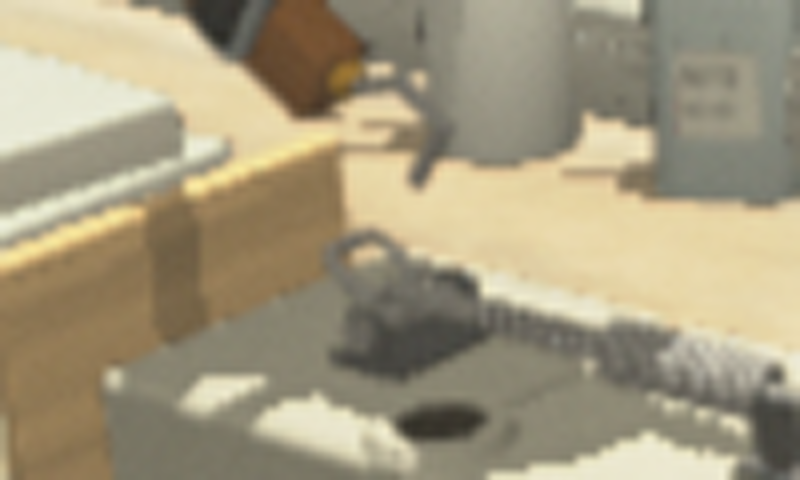

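The hook is over the post and the loop stands free, with the puller well clear. I'll lay the puller back at its original clear spot.

```bash
python3 - <<'E'
from h import *
r.move_straight(np.array(r.current_eef_pos())+[0,0,70],rate=200)
q0=r.current_ee_rot()
p,q=pose([0,0,0],[556,-252,15],0,1.305)
r.move_to(p+[0,0,150],q); r.move_straight(p+[0,0,25],rate=150)
s=r.move_straight(p+[0,0,-2],rate=25,threshold=4);print(s,r.current_eef_pos(),p,r.current_contact_force())
r.command_gripper(0.6); r.sleep(.2)
r.move_straight(np.array(r.current_eef_pos())+[0,0,150]);
r.move_to([625,0,260],[.7071068,.7071068,0,0]); r.sleep(.3)
shot('wrist','w9');shot('scene','c9');print(r.current_t(),r.current_contact_force())
# compare the puller and mould regions with the first scene picture
a=cv2.imread('pics/scene0_full.png').astype(int);b=cv2.imread('pics/c9_full.png').astype(int)
d=np.abs(a-b).max(2)
print('puller diff',(d[255:302,365:440]>40).sum(),'others',[(d[y0:y1,x0:x1]>40).sum() for x0,y0,x1,y1 in((360,232,405,255),(305,250,342,290),(368,302,425,325),(282,182,304,210),(326,192,360,222),(382,192,415,235))])
def orange(i,y0=250,y1=302,x0=365,x1=440):
    m=((i[...,2]-i[...,0])>90)&(i[...,2]<230); k=np.zeros(m.shape,np.uint8);k[y0:y1,x0:x1]=m[y0:y1,x0:x1];return cv2.minAreaRect(cv2.findNonZero(k)),k.sum()
print(orange(a),orange(b))
m=np.array(proj('c9',W(MO,[85,0,110]))).astype(int);c=cv2.imread('pics/c6_full.png').astype(int)
print('hook unchanged since c6',(np.abs(b-c).max(2)[193:215,205:300]>40).sum())
E
```

```text
True [ 552.55987738 -263.40375609    3.48076373] [ 552.84786743 -263.57860355    3.5       ] [-0.27771062 -0.3571247   4.32896977]
25.2417 [-1.03085713 -0.93139101 -0.25619903]
puller diff 18 others [np.int64(0), np.int64(0), np.int64(0), np.int64(0), np.int64(0), np.int64(0)]
(((396.5574951171875, 269.95941162109375), (43.75918197631836, 6.642581462860107), 28.178592681884766), np.uint64(261)) (((396.29718017578125, 270.16510009765625), (44.38776397705078, 6.993257522583008), 29.05460548400879), np.uint64(258))
hook unchanged since c6 488
```

```bash
python3 - <<'E'
from h import *
g=lambda n:cv2.Canny(cv2.imread(f'pics/{n}_full.png',0),60,150).astype(np.float32)
I=lambda n:cv2.imread(f'pics/{n}_full.png',0)
L=(210,190,240,205)
for n in('c9','scene0'):
    t=I('c6')[190:204,211:227]; m=cv2.matchTemplate(I(n)[184:210,203:235],t,cv2.TM_CCOEFF_NORMED); print(n,cv2.minMaxLoc(m)) # expect at (8,6)
    print(n,'vs scene0',(np.abs(I(n).astype(int)-I('scene0'))[188:225,205:300]>30).sum())
E
```

```text
c9 (-0.26152774691581726, 0.6003754138946533, (0, 7), (15, 8))
c9 vs scene0 345
scene0 (-0.2706536054611206, 0.5728468298912048, (0, 7), (9, 11))
scene0 vs scene0 0
```

```bash
python3 - <<'E'
from h import *
r.move_to([512,225,330],[ 7.07103685e-01,7.07109261e-01,-6.21429147e-04,-6.96161473e-04]); shot('wrist','w10'); print(r.current_t())
a=cv2.imread('pics/wm_full.png',0).astype(int);b=cv2.imread('pics/w10_full.png',0).astype(int)
for n,i in(('before',a),('after',b)):
    print(n)
    for y in range(152,224,2): print(y,*['%3d'%v for v in i[y,306:339]])
print('pred rows post',proj('w10',W(MO,[75,0,95.5])),'loop hooked wire',proj('w10',W(MO,[100,0,112])),'coil end slack/hooked',proj('w10',W(MO,[0,0,102])),proj('w10',W(MO,[49,0,102])))
E
```

```text
26.3167
before
152 158 164 161 161 165 161 160 160 162 164 167 164 160 166 162 160 160 161 161 164 162 163 160 161 163 162 163 163 162 160 161 163 162
154 162 163 162 163 161 163 161 161 164 160 166 160 159 164 161 163 160 159 162 158 160 164 162 161 160 162 159 166 162 159 161 162 162
156 165 160 161 165 162 164 160 166 160 163 161 159 164 162 160 164 162 159 162 160 160 161 160 162 161 159 160 163 160 157 161 162 163
158 161 159 162 159 160 163 161 163 161 163 162 158 162 161 160 160 162 159 160 161 161 158 163 161 160 161 166 163 157 162 163 160 159
160 159 162 161 163 159 156 162 158 163 160 159 158 161 162 160 160 160 161 162 163 158 159 163 162 158 161 162 162 163 160 160 165 162
162 157 158 162 163 160 165 164 161 162 162 160 160 158 161 162 159 163 162 162 161 161 160 159 160 160 162 163 164 162 161 162 161 164
164 165 165 163 167 165 167 164 162 165 164 163 165 162 162 163 166 164 164 161 164 167 165 171 170 169 176 177 177 181 177 177 179 173
166  32  18  20  24  16  11  26  27  23  24  32  26  27  30  31  24  31  34  29  35  29  26  29  40  30  43  39  39  47  46  53  45  
[... 8322 characters left out ...]
72 167 171 172 173 169 172 181 153  49  53  91 106 133 158 123 159 182 177 173 175 174 170 169 172 169 169 175 173 171
220 176 170 168 173 171 173 167 168 175 172 176 185 165  95  83  93  78  52  28  72 180 171 172 172 172 171 173 171 172 170 173 169 172
222 167 168 171 168 169 170 169 170 169 172 175 147  33  40  70  72 112 137 119 162 181 173 175 169 170 173 171 167 173 172 172 173 173
pred rows post [np.float64(320.87240932732766), np.float64(179.57896797920733)] loop hooked wire [np.float64(320.63454548152845), np.float64(163.8173919634173)] coil end slack/hooked [np.float64(321.46928192177256), np.float64(232.2988081736633)] [np.float64(321.08403141565213), np.float64(199.386513051355)]
```

The bar now lies across the post and the loop's far wire is at row 164, as predicted for the hooked state. The puller is back flat at its original spot and the bystanders haven't moved.

```bash
python3 -c "
from h import *
print(r.close_job())"
```

```text
the job is handed in; nothing more can be done
None
```

The job is handed in: the spring is hooked over the anchor post, and the puller lies back at its original spot, clear of the board, with the pots and jar unmoved in the last pictures (about 26 s of the 51 s used); no verdict came back.

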